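Start the closure plug in a digestion vessel and screw it home

ROBOT

A 6-joint arm with a two-finger parallel gripper is mounted at the origin on a cart in front of the work surface, level with it; the furniture and walls round the work are solid. World frame = base frame: x ahead of the robot, y to its left, z up, the work surface at z = 0. Lengths are in m, angles in degrees, forces in N, time in s.
With the tool pointing down it reaches from about 0.425 to 1.125 m from the base axis. Payload 14.9 kg.
Tool frame: the origin (TCP) lies between the finger pads; the fingertips stand 14 mm ahead of it and the grasp point (between the pads) lies 5 mm behind it; z points along the fingers, y is the line along which they close (so a half turn about z gives the same grasp; the last joint's range is limited). The gripper opens to 91 mm and grips with 3 to 60 N. Pads are 32 mm wide; open, the fingers measure 118 mm over their backs; the gripper's body (76 mm by 178 mm) begins 60 mm behind the grasp point.
Start: joints at [73.436, 21.709, 99.362, -0, 58.929, -1.908], TCP at [0.177, 0.677, 0.228] pointing down, gripper open.
Joint ranges: [-158.91, 158.91], [-42.39, 125.64], [0.06, 152.35], [-60.88, 240.88], [17.5, 164.5], [-176.32, 176.32]. Speed limits (degrees/s): [108.29, 108.29, 136.94, 180, 180, 180].

INTERFACE

Orientations are given as [roll, pitch, yaw] about the fixed x, y, z axes, in that order (R = Rz(yaw) Ry(pitch) Rx(roll)).
In Python, from bench import ctrl, vision gives the robot as it stands.
- The arm moves only by the tool send_rows, never from a script. Its argument "series" is one flat list of numbers, 7 for each row, row after row: the turn, a rotation vector about the tool's x, y, z as a fraction of full scale, then the shift along the tool's x, y, z as a fraction of full scale, then the closure, from 0 (fully open) to 1 (shut). In form: [rx, ry, rz, tx, ty, tz, hand, rx, ry, rz, tx, ty, tz, hand, ...]. A call has 1 to 12 rows; each row shifts and turns the commanded pose from where the row before left it, along the tool's axes as they then stand; what a row does not reach is not made up. Full scale, the value 1, is 0.12 m for a shift and 180 degrees for a turn. A row lasts 1/8 s, in which the tool goes at most 62.5 mm and 10.7 degrees, less where a joint would pass 70% of its speed; a pose out of reach is approached as far as the arm can. A call with a number of a shift or a turn outside -1 to 1 is refused whole. A call with a gripper value outside its range is refused whole. The fingers move at their own pace and stop on an object; "newtons" is the grip in N (left out, the last holds). Time passes only in rows, so rows that do not move let the fingers close. It gives the time, the measured TCP pose, the force, the opening and the grip force at its end, in the units of the state.
- ctrl.read_state(): the state, without advancing time (a new reading comes with each control period).
- vision.get_image(name): name is "scene" or "top"; returns (picture, depth): 420x560x3 uint8, red, green, blue; 420x560 float32, m along the optical axis (not along the pixel's ray), 0 where there is no reading.
- vision.calibration(name): a dict with "fx", "fy", "cx", "cy" (pixels), "k1" (the pictures are not rectified: a ray, as slopes to the right and down, at radius r is drawn at 1 + k1 r^2 times it, then the intrinsics apply), "cam_to_world" (4x4, takes a point from camera to world coordinates). Camera axes: x right, y up, looking along -z (the intrinsics and any distortion apply to the point x, -y, -z); pixel columns grow to the right and rows downward; lengths in m; the calibration is good to about 2 mm. A picture is of the moment at which its call begins. calibration takes no time and is no camera call.
- ctrl.hand_in(): hands the job in; it is judged then, once.
The state is a dict: "clock": time; "joint_positions": joint angles; "joint_vel": joint speeds; "tau": joint torques, N m; "position": TCP position; "orientation": TCP orientation; "force": force on the tool from outside, world axes, zero at the start; "ft_torque": the same for the moment, N m; "gripper_width": finger opening in m; "gripper_force": force on a finger pad.
Only numpy, scipy, OpenCV 4.12 (cv2) and the standard library are available. Lean on these libraries where they do the work, as an engineer would, in place of code of your own. Each camera call takes 0.05 s, during which the arm holds its last target. There are 200 camera calls.

TASK

Close the digestion vessel: take its black-knobbed plug from the blue tray, stand it upright in the mouth and, under a light push, turn it backward (counter-clockwise from above) until its thread drops into the starts, then screw it forward until the flange is fully home on the rim, and let go. Be gentle with the soft thread - never force it or drive it in crooked - and leave the brown bottle, the jar and the brass weight where they stand.

Things in the scene. Friction and masses are not known exactly. Their poses are not given: they have to be found in the camera images.
- plug_mid (a point): Steel closure plug, black fluted knob, 180 to 290 g, upright on its nose in the blue tray (floor 2 mm thick, walls 20 mm). Point on its axis half-way up, z up. Above the nose tip: flange 54 mm across from 26 to 32 mm (its underside, 5 mm below this point, is the seat face); round knob 42 mm across from 32 to 62 mm, gripped from above by two fingers at any angle round it.
- plug_lugs (a point): Point on the plug's axis at its thread, 16.65 mm below the flange underside, level with the lower front edges of the lugs. Right-hand thread of three equal lugs 120 deg apart, each 24 deg long, 3.5 mm thick, radius 20.8 mm. Nose 32 mm across, its lowest 5.5 mm tapered to 23 mm. A white line on the knob's top lies above one lug's middle.
- mouth (a point): Centre of the vessel's rim on the neck's axis, 95 mm above the worktop, z up. Steel vessel fixed in a 100 mm square holder; neck 58 mm across, lined with a white thread of soft plastic, 34.4 mm inner diameter (the nose has 1.2 mm to spare on the radius). Home: the flange lies on the rim, plug_mid 5 mm above this point. Before it is home, over 60 N between plug and vessel ruins the thread.
- crests (a point): On the neck's axis, level with the flat thread crests, 4 mm below the rim. Clockwise from above, every 120 deg holds a 34 deg gap (a start), an 80 deg crest and a 6 deg stop dog (top 0.5 mm below the rim). Where they lie is not told and differs every time. A plug set down stands on the crests (flange 12.7 mm above the rim) or on the dogs (16.2 mm); the dogs block turning forward.
- starts (a point): On the neck's axis, 12 mm below the rim: where the lugs land. Under a push of 3 to 8 N, turned counter-clockwise (at most 120 deg), the lugs reach the gaps and the plug drops 8 mm (flange about 5 mm above the rim); a dog stops it there. Then clockwise it runs under the crests, sinks 0.075 mm a degree (1 mm axial play), is home after 60 to 85 deg, tightens and stays put.
- dropper_bottle_2: Brown glass dropper bottle, 42 mm across, 78 mm high, standing loose; origin at the centre of its underside. To be left alone.
- brass_weight: Brass check weight, 27 mm across, 39 mm high, standing loose; origin at the centre of its underside. To be left alone.
- white_jar_2: White screw-top jar, 44 mm across, 61 mm high, standing loose; origin at the centre of its underside. To be left alone.
- vessel: The vessel with its holder and thread, fixed; origin at the centre of the holder's underside, below the mouth.
- plug: The plug; origin at the centre of its nose tip, z up its axis.

How it is judged:
By the outcome, as a careful person would: the job done as asked, in the order asked, and still so for the second after the job is handed in, with the robot touching nothing.
It also fails if it takes over 64 s, if anything falls off the work surface, if the arm or the gripper's body presses on something with over 40 N, if the wrist force passes 120 N, or if a joint passes its speed limit or range.

## Working session

There is one attempt and no reset: what is moved stays moved. The work goes in short steps, Python scripts to look and compute and a tool call to move; the robot and the scene stay as the last step left them, time stands still between calls to the robot, and variables do not carry over. Pictures are saved under pics/ and viewed, at most 10 in all, crops included, and the job is handed in when it is done.

Besides the shell and the picture viewer there is one more tool, called after "Emit:" by a JSON object that holds its "api" and its "payload". send_rows: Moves the arm, as the interface text tells. Its arguments: {"type":"object","properties":{"series":{"type":"array","items":{"type":"number"}},"newtons":{"type":"number"}},"required":["series"]}

```bash
ls; mkdir -p pics; python3 - <<'E'
from bench import ctrl, vision
import cv2,numpy as np
for n in("scene","top"):
    im,d=vision.get_image(n); cv2.imwrite(f"pics/{n}0.png",im[:,:,::-1]); np.savez(f"{n}0.npz",im=im,d=d)
    c=vision.calibration(n); print(n,{k:(np.round(v,4).tolist() if k=="cam_to_world" else v) for k,v in c.items()})
print(ctrl.read_state())
E
```

```text
pics
scene {'fx': 506.2138135861258, 'fy': 506.2138135861258, 'cx': 277.42332780916496, 'cy': 211.4560262709676, 'k1': -0.08496948512224277, 'cam_to_world': [[0.6408, 0.3907, -0.6609, -0.1161], [-0.7677, 0.3281, -0.5504, -0.6079], [0.0018, 0.8601, 0.5102, 0.6221], [0.0, 0.0, 0.0, 1.0]]}
top {'fx': 521.3064617376685, 'fy': 521.3064617376685, 'cx': 280.2759771516545, 'cy': 211.35229226241682, 'k1': 0.006872119813705465, 'cam_to_world': [[0.006, 0.9782, -0.2075, 0.2899], [-1.0, 0.006, -0.0009, -0.0094], [0.0003, 0.2075, 0.9782, 1.4386], [0.0, 0.0, 0.0, 1.0]]}
{'clock': 0.1, 'joint_positions': array([ 7.34381180e+01,  2.17365242e+01,  9.93922818e+01, -1.15372582e-03,
        5.89285692e+01, -1.90894614e+00]), 'joint_vel': array([ 0.00969611, -0.09721066, -0.02551202, -0.12387691, -0.00837167,
        0.07731309]), 'tau': array([-1.12902959e-03, -7.65036821e+01, -4.35292661e+01,  6.51865359e-02,
        3.99211119e-02,  4.15448062e-05]), 'position': array([0.17699776, 0.67689758, 0.2273413 ]), 'orientation': array([-1.79942624e+02, -9.24187592e-04,  1.65347660e+02]), 'force': array([ 1.03833757, -0.73139181, -0.57387532]), 'ft_torque': array([ 0.02943037,  0.01336267, -0.01963619]), 'gripper_force': 0.0, 'gripper_width': 0.091505793306023}
```

View pics/scene0.png

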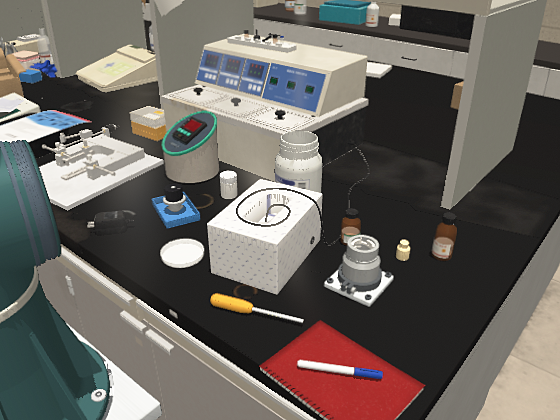

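View pics/top0.png

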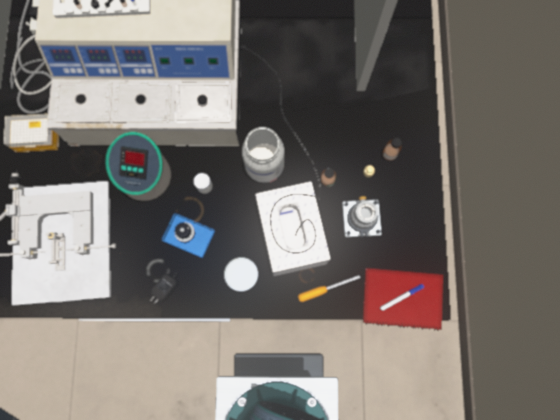

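The scene view shows the plug in the blue tray at (175,197), the vessel mouth at (364,240), the brass weight at (403,250) and a white box in between. In the top view the plug is at (184,231) and the mouth at (368,209).

```bash
cat > h.py <<'E'
import numpy as np, cv2
from bench import ctrl, vision
def ray(n,u,v):
    c=vision.calibration(n); x=(np.asarray(u,float)-c["cx"])/c["fx"]; y=(np.asarray(v,float)-c["cy"])/c["fy"]
    rd=np.hypot(x,y); r=rd.copy()
    for _ in range(20): r=rd/(1+c["k1"]*r*r)
    s=1/(1+c["k1"]*r*r); T=c["cam_to_world"]
    d=np.stack([x*s,-y*s,-np.ones_like(x)],-1)@T[:3,:3].T
    return T[:3,3],d
def cloud(n,d):
    v,u=np.mgrid[:d.shape[0],:d.shape[1]]; o,r=ray(n,u,v); return o+r*d[...,None]
def plane(n,u,v,z):
    o,r=ray(n,u,v); return o+r*((z-o[2])/r[...,2])[...,None]
def tri(p,q):
    o1,d1=ray(*p);o2,d2=ray(*q);A=np.stack([d1,-d2],1);s=np.linalg.lstsq(A,o2-o1,rcond=None)[0]
    a=o1+d1*s[0];b=o2+d2*s[1];return (a+b)/2,np.linalg.norm(a-b)
def grab(n):
    im,d=vision.get_image(n);return im,d
E
python3 - <<'E'
from h import *
S=np.load("scene0.npz");T=np.load("top0.npz")
def crop(im,u,v,h=30,s=6.66): return cv2.resize(im[v-h:v+h,u-h:u+h,::-1],(400,300) if 0 else (300,300),interpolation=cv2.INTER_CUBIC)
a=np.hstack([crop(S["im"],175,200),crop(S["im"],364,255)]);b=np.hstack([crop(T["im"],184,231),crop(T["im"],366,212)])
cv2.imwrite("pics/c0.png",np.vstack([a,b]))
C=cloud("top",T["d"]);Cs=cloud("scene",S["d"])
ok=T["d"]>0
# height map maxima, 5cm grid
print("heights(cm), rows x from 1.0 down to .3, cols y .6..-.5")
for x in np.arange(1.05,.3,-.05):
    r=[]
    for y in np.arange(.55,-.5,-.05):
        z=[c[...,2][(abs(c[...,0]-x)<.025)&(abs(c[...,1]-y)<.025)&k] for c,k in((C,ok),(Cs,S["d"]>0))]
        z=np.concatenate(z); r.append(int(round(np.percentile(z,98)*100)) if len(z) else -1)
    print("%.2f"%x,r)
for nm,c,d,(u,v) in(("topplug",C,T["d"],(184,231)),("topmouth",C,T["d"],(368,209)),("scplug",Cs,S["d"],(175,190)),("scmouth",Cs,S["d"],(364,240))):
    print(nm,c[v,u])
E
```

```text
heights(cm), rows x from 1.0 down to .3, cols y .6..-.5
1.05 [30, 32, 31, 32, 32, 29, 28, 28, 28, 28, 2, 1, 1, 1, 1, 1, 47, 1, 1, 1, 0]
1.00 [29, 29, 28, 28, 28, 28, 28, 28, 28, 27, 1, 1, 1, 1, 1, 1, 46, 1, 1, 1, 0]
0.95 [27, 27, 27, 27, 27, 27, 27, 27, 27, 27, 1, 46, 46, 47, 47, 48, 48, 1, 1, 1, 0]
0.90 [19, 20, 19, 20, 19, 19, 19, 19, 19, 17, 0, 1, 1, 1, 0, 1, 1, 1, 1, 1, 0]
0.85 [16, 18, 16, 16, 18, 16, 16, 18, 16, 16, 0, 1, 1, 1, 0, 0, 1, 1, 1, 1, 0]
0.80 [16, 16, 16, 16, 16, 16, 16, 16, 16, 16, 18, 9, 1, 1, 1, 1, 0, 10, 7, 0, 0]
0.75 [0, 0, 14, 16, 16, 15, 1, 0, 1, 18, 18, 18, 1, 1, 0, 1, 1, 10, 10, 0, 0]
0.70 [1, 2, 13, 15, 15, 14, 1, 6, 1, 18, 18, 18, 0, 5, 8, 1, 4, 0, 1, 1, 0]
0.65 [6, 6, 11, 12, 12, 11, 6, 6, 1, 1, 1, 12, 12, 12, 6, 1, 1, 1, 0, 1, 0]
0.60 [6, 6, 2, 8, 9, 1, 1, 1, 0, 1, 12, 12, 12, 12, 0, 10, 10, 2, 0, 1, 0]
0.55 [6, 6, 2, 0, 1, 2, 7, 2, 1, 1, 12, 12, 13, 12, 0, 10, 10, 2, 1, 1, 0]
0.50 [8, 8, 6, 0, 0, 2, 7, 2, 0, 1, 12, 12, 12, 12, 12, 1, 3, 1, 1, 1, 0]
0.45 [7, 7, 2, 0, 1, 0, 0, 2, 2, 2, 2, 12, 12, 12, 12, 0, 1, 1, 1, 1, 1]
0.40 [2, 2, 2, 0, 4, 4, 3, 1, 2, 2, 2, 12, 10, 2, 2, 2, 1, 1, 3, 3, 1]
0.35 [2, 2, 2, 1, 4, 4, 0, 0, 1, 1, 1, 0, 2, 2, 1, 1, 1, 3, 3, 1, 1]
topplug [0.52624026 0.24897871 0.06412004]
topmouth [ 0.58890739 -0.24423024  0.06647024]
scplug [0.52521014 0.23591371 0.06676347]
scmouth [ 0.6004798  -0.22489662  0.08749395]
```

View pics/c0.png

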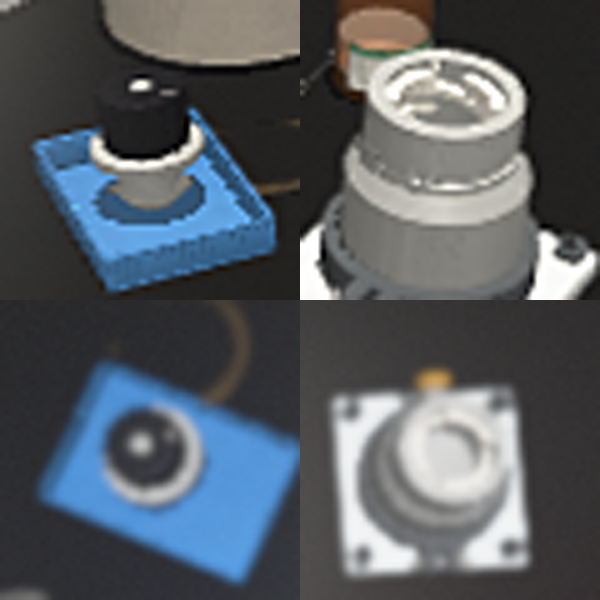

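Crops: the plug stands upright in the tray with its knob cap at the centre. The vessel rim is clear and open, with the thread visible. Next I'll fit the centres in both views.

```bash
cat >> h.py <<'E'
def rimfit(n,m,z):
    cs,_=cv2.findContours(m.astype(np.uint8),0,cv2.CHAIN_APPROX_NONE); c=max(cs,key=cv2.contourArea)[:,0]
    P=plane(n,c[:,0],c[:,1],z)[:,:2]; (x,y),r=circ(P); return x,y,r,len(c)
def circ(P):
    h=cv2.convexHull((P*1000).astype(np.float32)); q=h[:,0].astype(float)/1000
    A=np.c_[2*q,np.ones(len(q))]; s=np.linalg.lstsq(A,(q**2).sum(1),rcond=None)[0]
    return s[:2],np.sqrt(s[2]+s[0]**2+s[1]**2)
E
python3 - <<'E'
from h import *
for n in("top","scene"):
    f=np.load(n+"0.npz");im=f["im"].astype(int);C=cloud(n,f["d"]);X,Y,Z=C[...,0],C[...,1],C[...,2]
    near=lambda x,y,r:np.hypot(X-x,Y-y)<r
    z=Z[near(.60,-.23,.045)]; h=np.histogram(z[z>.08],bins=np.arange(.08,.11,.002)); print(n,"rim z",h[0])
    m=near(.60,-.23,.05)&(Z>.0895); print(" rim",rimfit(n,m,.095))
    k=near(.526,.245,.05)
    z=Z[k&(Z>.02)];print(" plug z",np.histogram(z,bins=np.arange(.02,.075,.004))[0])
    dark=im.max(2)<75
    print(" knobtop",rimfit(n,k&(Z>.0605),.064)," upper",rimfit(n,k&(Z>.028),.034))
    # obstacles centres
    for nm,(x,y,r,zz) in dict(jar=(.68,.2,.04,.05),bottle=(.69,-.15,.04,.03),brass=(.7,-.25,.04,.02)).items():
        mm=near(x,y,r)&(Z>zz); print(" ",nm,mm.sum(),C[mm].mean(0).round(3) if mm.any() else 0)
E
```

```text
top rim z [ 6  9 15 13 15 31 44 32 32 13  4  0  0  0]
 rim (np.float64(0.5766459172874467), np.float64(-0.23480285655055483), np.float64(0.028157524730717465), 62)
 plug z [13  9 27 48 15 12  3  5  7 32 79 71  9]
 knobtop (np.float64(0.5295980032525168), np.float64(0.25329877130854556), np.float64(0.020377584303596503), 43)  upper (np.float64(0.5303802827780114), np.float64(0.25402219409461), np.float64(0.026828796043483046), 56)
  jar 197 [0.666 0.207 0.06 ]
  bottle 197 [ 0.682 -0.139  0.061]
  brass 71 [ 0.708 -0.257  0.032]
scene rim z [ 20  27  26  18  34  41  49 127  44   1   0   0   0   0]
 rim (np.float64(0.5776403206921698), np.float64(-0.23728564784679895), np.float64(0.031148263025312182), 79)
 plug z [15  1 23 82 27 30 24 31 29 26 69 73  0]
 knobtop (np.float64(0.5321544587759455), np.float64(0.2545412146630427), np.float64(0.022298502764697248), 41)  upper (np.float64(0.5445107492201566), np.float64(0.27650381097684945), np.float64(0.050448571716910216), 70)
  jar 168 [0.666 0.203 0.059]
  bottle 430 [ 0.682 -0.146  0.055]
  brass 135 [ 0.709 -0.259  0.03 ]
```

Emit:
{"api": "send_rows", "payload": {"series": [0,0,0.0523,0,0,0,0,0,0,0.0523,0,0,0,0,0,0,0.0523,0,0,0,0,0,0,0.0523,0,0,0,0,0,0,0.0523,0,0,0,0,0,0,0.0523,0,0,0,0,0,0,0.0523,0,0,0,0,0,0,0.0523,0,0,0,0,0,0,0,0,0,0,0], "newtons": 15}}

```text
clock: 1.23
position: [0.1771, 0.677, 0.2276]
orientation: [-180.0, 0.0, 90.1]
force: [0.6, -0.5, -0.3]
gripper_width: 0.091
gripper_force: 0.0
```

Emit:
{"api": "send_rows", "payload": {"series": [0,0,0,-0.2938,0.2458,0,0,0,0,0,-0.2938,0.2458,0,0,0,0,0,-0.2938,0.2458,0,0,0,0,0,-0.2938,0.2458,0,0,0,0,0,-0.2938,0.2458,0,0,0,0,0,-0.2938,0.2458,0,0,0,0,0,-0.2938,0.2458,0,0,0,0,0,-0.2938,0.2458,0,0,0,0,0,-0.2938,0.2458,0,0,0,0,0,-0.2938,0.2458,0,0,0,0,0,-0.2938,0.2458,0,0,0,0,0,-0.2938,0.2458,0,0]}}

```text
clock: 2.72
position: [0.5321, 0.2531, 0.2279]
orientation: [180.0, -0.0, 90.3]
force: [0.1, 1.2, -1.0]
gripper_width: 0.0914
gripper_force: 0.0
```

Emit:
{"api": "send_rows", "payload": {"series": [0,0,0,0,0,0.24,0,0,0,0,0,0,0.24,0,0,0,0,0,0,0.24,0,0,0,0,0,0,0.24,0,0,0,0,0,0,0.24,0,0,0,0,0,0,0.24,0,0,0,0,0,0,0.0175,0,0,0,0,0,0,0,0.3,0,0,0,0,0,0,0.6,0,0,0,0,0,0,0.6,0,0,0,0,0,0,0.6], "newtons": 6}}

```text
clock: 4.1
position: [0.5315, 0.2544, 0.0535]
orientation: [180.0, -0.0, 90.0]
force: [0.3, -0.1, -0.7]
gripper_width: 0.0542
gripper_force: 0.0
```

Close gently, then reopen, turn 90° to yaw 0 and close again, so the plug is centred both ways.

Emit:
{"api": "send_rows", "payload": {"series": [0,0,0,0,0,0,0.8,0,0,0,0,0,0,0.8,0,0,0,0,0,0,0.8,0,0,0,0,0,0,0.8]}}

```text
clock: 4.6
position: [0.5315, 0.2544, 0.0532]
orientation: [180.0, -0.0, 90.0]
force: [1.2, -0.0, 2.1]
gripper_width: 0.0422
gripper_force: 6.0
```

Emit:
{"api": "send_rows", "payload": {"series": [0,0,0,0,0,0,0.3,0,0,0,0,0,0,0.3,0,0,0.05,0,0,0,0.3,0,0,0.05,0,0,0,0.3,0,0,0.05,0,0,0,0.3,0,0,0.05,0,0,0,0.3,0,0,0.05,0,0,0,0.3,0,0,0.05,0,0,0,0.3,0,0,0.05,0,0,0,0.3,0,0,0.05,0,0,0,0.3,0,0,0.05,0,0,0,0.3,0,0,0.05,0,0,0,0.3]}}

```text
clock: 6.1
position: [0.5311, 0.2543, 0.0529]
orientation: [180.0, 0.0, -0.3]
force: [-0.5, -0.7, -0.0]
gripper_width: 0.0641
gripper_force: 0.0
```

Emit:
{"api": "send_rows", "payload": {"series": [0,0,0,0,0,0,0.6,0,0,0,0,0,0,0.6,0,0,0,0,0,0,0.8,0,0,0,0,0,0,0.8,0,0,0,0,0,0,0.8,0,0,0,0,0,0,0.8]}}

```text
clock: 6.85
position: [0.5313, 0.2544, 0.053]
orientation: [-180.0, -0.0, 0.0]
force: [-0.1, 0.6, -0.7]
gripper_width: 0.0428
gripper_force: 6.0
```

Emit:
{"api": "send_rows", "payload": {"series": [0,0,0,0,0,0,0.8,0,0,0,0,0,0,0.8,0,0,0,0,0,-0.1,0.8,0,0,0,0,0,-0.25,0.8,0,0,0,0,0,-0.3,0.8,0,0,0,0,0,-0.3,0.8,0,0,0,0,0,-0.3,0.8,0,0,0,0,0,-0.3,0.8,0,0,0,0,0,-0.1,0.8], "newtons": 35}}

```text
clock: 7.98
position: [0.5319, 0.2546, 0.2536]
orientation: [-179.9, -0.2, 0.0]
force: [-0.8, -0.2, -3.0]
gripper_width: 0.0418
gripper_force: 34.8
```

Emit:
{"api": "send_rows", "payload": {"series": [0,0,0,0.035,0.3,0,0.8,0,0,0,0.035,0.37,0,0.8,0,0,0,0.035,0.37,0,0.8,0,0,0,0.035,0.37,0,0.8,0,0,0,0.035,0.37,0,0.8,0,0,0,0.035,0.37,0,0.8,0,0,0,0.035,0.37,0,0.8,0,0,0,0.035,0.37,0,0.8,0,0,0,0.035,0.37,0,0.8,0,0,0,0.035,0.37,0,0.8,0,0,0,0.035,0.3,0,0.8,0,0,0,0,0.15,0,0.8]}}

```text
clock: 9.48
position: [0.5773, -0.2366, 0.25]
orientation: [-180.0, 0.1, -0.0]
force: [-0.7, 1.3, -3.2]
gripper_width: 0.0419
gripper_force: 34.8
```

Emit:
{"api": "send_rows", "payload": {"series": [0,0,0,0,0,0.29,0.8,0,0,0,0,0,0.2,0.8,0,0,0,0,0,0,0.8,0,0,0,0,0,0,0.8]}}

```text
clock: 9.98
position: [0.5781, -0.235, 0.193]
orientation: [180.0, -0.0, 0.1]
force: [1.3, -0.3, -2.6]
gripper_width: 0.0419
gripper_force: 34.8
```

```bash
python3 - <<'E'
from h import *
ims=[]
for n,(u,v) in(("scene",(362,235)),("top",(366,212))):
    im,d=grab(n);np.savez(n+"1.npz",im=im,d=d)
    ims.append(cv2.resize(im[v-60:v+40,u-40:u+40,::-1],(400,500),interpolation=cv2.INTER_CUBIC))
cv2.imwrite("pics/c1.png",np.hstack(ims))
s=ctrl.read_state();print(s["position"],s["orientation"],s["joint_positions"],s["force"])
E
```

```text
[ 0.57838188 -0.23526022  0.19345192] [ 1.79961597e+02 -8.54685695e-02  4.60439598e-02] [-2.42729462e+01  1.74492337e+01  1.09405695e+02  2.52142689e-04
  5.30513710e+01  6.56808871e+01] [-0.96419059 -0.2893475  -3.00338307]
```

View pics/c1.png

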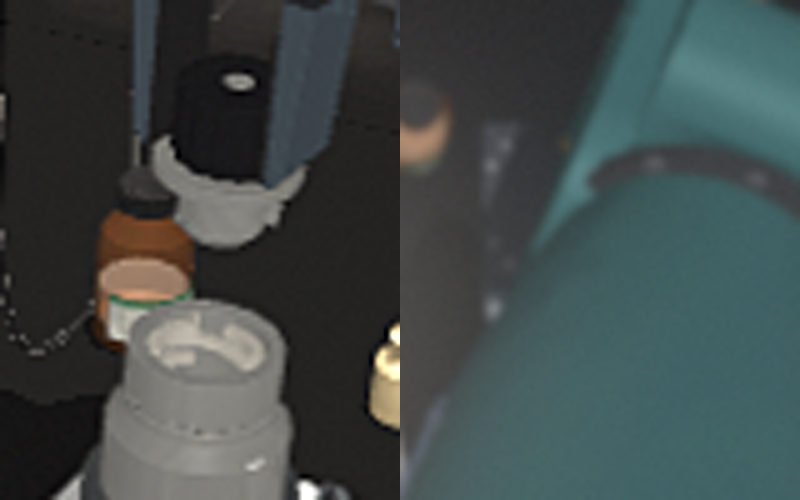

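The view shows the plug held upright above the mouth: flange spanning about u 352–383, rim spanning about u 347–379. I'll compare them quantitatively.

```bash
cat >> h.py <<'E'
def proj(n,P):
    c=vision.calibration(n);T=c["cam_to_world"];q=(np.asarray(P)-T[:3,3])@T[:3,:3];x,y=q[...,0]/-q[...,2],-q[...,1]/-q[...,2]
    s=1+c["k1"]*(x*x+y*y);return np.stack([c["cx"]+c["fx"]*x*s,c["cy"]+c["fy"]*y*s],-1)
E
python3 - <<'E'
from h import *
f=np.load("scene1.npz");im=f["im"].astype(int)
t=np.linspace(0,2*np.pi,361)
def ring(x,y,z,r): return proj("scene",np.c_[x+r*np.cos(t),y+r*np.sin(t),0*t+z])
F=ring(.5781,-.2352,.171,.027);R=ring(.5775,-.2355,.095,.029)
for nm,q in(("flange",F),("rim",R)): print(nm,q.min(0).round(1),q.max(0).round(1))
g=cv2.GaussianBlur(im.mean(2).astype(np.float32),(3,3),0)
print("flange row",int((F[:,1].min()+F[:,1].max())/2)); 
for v in (205,208,211,242,244,246,248): print(v,g[v,340:388].astype(int).tolist())
u=int(R.mean(0)[0]);print("col",u,g[225:260,u].astype(int).tolist())
E
```

```text
flange [351.3 200.8] [382.  216.2]
rim [347.  235.4] [378.6 253.1]
flange row 208
205 [34, 34, 34, 34, 34, 34, 33, 38, 57, 63, 41, 40, 77, 114, 125, 119, 85, 35, 17, 21, 23, 24, 25, 24, 24, 25, 25, 25, 25, 25, 25, 25, 25, 26, 34, 53, 68, 71, 70, 69, 67, 66, 67, 66, 63, 54, 43, 35]
208 [34, 34, 34, 34, 34, 33, 34, 41, 55, 60, 52, 55, 79, 107, 120, 122, 121, 115, 96, 64, 34, 21, 21, 21, 22, 23, 24, 24, 24, 24, 24, 24, 23, 28, 41, 59, 69, 72, 69, 65, 68, 78, 74, 52, 35, 32, 33, 34]
211 [34, 34, 34, 34, 34, 38, 48, 55, 55, 55, 54, 53, 54, 66, 88, 111, 122, 124, 124, 124, 124, 122, 118, 112, 100, 89, 87, 86, 76, 64, 64, 71, 72, 66, 60, 62, 70, 82, 98, 113, 118, 104, 70, 40, 32, 34, 34, 34]
242 [24, 27, 42, 74, 119, 146, 151, 141, 125, 117, 121, 137, 155, 161, 161, 165, 171, 176, 179, 181, 181, 175, 168, 163, 158, 152, 154, 162, 164, 162, 159, 156, 147, 131, 118, 117, 118, 103, 67, 38, 32, 34, 34, 34, 34, 34, 34, 34]
244 [30, 25, 26, 28, 30, 35, 53, 87, 114, 120, 122, 136, 156, 162, 156, 154, 156, 156, 156, 156, 153, 149, 153, 161, 166, 168, 168, 167, 166, 161, 154, 151, 156, 155, 136, 117, 117, 118, 95, 57, 35, 33, 34, 34, 34, 34, 34, 34]
246 [35, 35, 35, 33, 31, 33, 50, 82, 108, 117, 118, 120, 129, 141, 151, 160, 166, 168, 171, 171, 158, 139, 129, 129, 129, 132, 139, 150, 159, 164, 163, 162, 164, 161, 144, 124, 120, 118, 93, 54, 34, 33, 34, 34, 34, 34, 34, 35]
248 [34, 34, 34, 33, 32, 35, 55, 87, 106, 112, 115, 117, 117, 119, 125, 136, 141, 137, 135, 138, 137, 133, 131, 131, 130, 129, 127, 125, 128, 139, 152, 158, 151, 136, 123, 119, 122, 117, 85, 44, 31, 33, 34, 34, 34, 34, 34, 34]
col 362 [30, 33, 34, 33, 33, 33, 33, 31, 32, 60, 106, 126, 133, 139, 138, 141, 153, 168, 171, 153, 133, 129, 130, 131, 129, 123, 124, 132, 135, 134, 134, 134, 134, 133, 132]
```

Emit:
{"api": "send_rows", "payload": {"series": [0,0,0,0,0,0.15,0.8,0,0,0,0,0,0.15,0.8,0,0,0,0,0,0.1,0.8,0,0,0,0,0,0,0.8,0,0,0,0,0,0,0.8]}}

```text
clock: 10.7
position: [0.578, -0.2353, 0.1444]
orientation: [180.0, -0.0, 0.0]
force: [-0.5, -0.4, -2.2]
gripper_width: 0.042
gripper_force: 34.8
```

Emit:
{"api": "send_rows", "payload": {"series": [0,0,0,0,0,0.02,0.8,0,0,0,0,0,0.02,0.8,0,0,0,0,0,0,0.8]}}

```text
clock: 11.08
position: [0.5777, -0.2352, 0.1394]
orientation: [-180.0, 0.0, 0.0]
force: [0.2, -0.3, -2.1]
gripper_width: 0.0417
gripper_force: 34.8
```

Emit:
{"api": "send_rows", "payload": {"series": [0,0,0,0,0,0.01,0.8,0,0,0,0,0,0.01,0.8,0,0,0,0,0,0,0.8]}}

```text
clock: 11.45
position: [0.5777, -0.2352, 0.1369]
orientation: [-180.0, 0.0, 0.0]
force: [-0.3, 0.8, -2.3]
gripper_width: 0.0417
gripper_force: 34.8
```

Emit:
{"api": "send_rows", "payload": {"series": [0,0,0,0,0,0.008,0.8,0,0,0,0,0,0,0.8]}}

```text
clock: 11.7
position: [0.5778, -0.2352, 0.1361]
orientation: [180.0, -0.0, 0.0]
force: [-0.4, 0.1, -2.4]
gripper_width: 0.0415
gripper_force: 34.8
```

Emit:
{"api": "send_rows", "payload": {"series": [0,0,0,0,0,0.008,0.8,0,0,0,0,0,0,0.8]}}

```text
clock: 11.95
position: [0.578, -0.2353, 0.1354]
orientation: [180.0, -0.0, 0.0]
force: [-0.9, 1.2, 2.7]
gripper_width: 0.0421
gripper_force: 34.8
```

Emit:
{"api": "send_rows", "payload": {"series": [0,0,0,0,0,0.006,0.8,0,0,0,0,0,0,0.8]}}

```text
clock: 12.2
position: [0.5782, -0.2354, 0.135]
orientation: [180.0, -0.0, 0.0]
force: [-1.8, 1.7, 7.1]
gripper_width: 0.042
gripper_force: 34.8
```

Emit:
{"api": "send_rows", "payload": {"series": [0,0,-0.02,0,0,-0.004,0.8,0,0,-0.025,0,0,0,0.8,0,0,0,0,0,0,0.8]}}

```text
clock: 12.58
position: [0.5778, -0.2353, 0.1349]
orientation: [180.0, -0.0, 8.1]
force: [-0.5, -0.7, 0.6]
gripper_width: 0.042
gripper_force: 34.8
```

Emit:
{"api": "send_rows", "payload": {"series": [0,0,-0.025,0,0,0,0.8,0,0,-0.025,0,0,0,0.8,0,0,0,0,0,0,0.8]}}

```text
clock: 12.95
position: [0.5776, -0.2351, 0.1345]
orientation: [-180.0, 0.0, 17.0]
force: [0.7, 0.3, -2.7]
gripper_width: 0.0417
gripper_force: 34.8
```

Contact was on the dogs, and turning has now passed them. Next, lower onto the crests.

Emit:
{"api": "send_rows", "payload": {"series": [0,0,0,0,0,0.01,0.8,0,0,0,0,0,0,0.8]}}

```text
clock: 13.2
position: [0.5777, -0.2351, 0.1334]
orientation: [-180.0, 0.0, 17.1]
force: [-0.4, -0.4, -2.5]
gripper_width: 0.0419
gripper_force: 34.8
```

Emit:
{"api": "send_rows", "payload": {"series": [0,0,0,0,0,0.008,0.8,0,0,0,0,0,0,0.8]}}

```text
clock: 13.45
position: [0.5777, -0.2352, 0.1326]
orientation: [-180.0, 0.0, 17.1]
force: [0.7, -1.0, -2.3]
gripper_width: 0.0421
gripper_force: 34.8
```

Emit:
{"api": "send_rows", "payload": {"series": [0,0,0,0,0,0.006,0.8,0,0,0,0,0,0,0.8]}}

```text
clock: 13.7
position: [0.5779, -0.2353, 0.1322]
orientation: [180.0, -0.0, 17.1]
force: [-0.1, 0.9, 0.2]
gripper_width: 0.0421
gripper_force: 34.8
```

Emit:
{"api": "send_rows", "payload": {"series": [0,0,-0.025,0,0,0.004,0.8,0,0,-0.025,0,0,0,0.8,0,0,0,0,0,0,0.8]}}

```text
clock: 14.08
position: [0.578, -0.2354, 0.1319]
orientation: [180.0, -0.0, 26.1]
force: [-1.1, -0.5, 3.2]
gripper_width: 0.0419
gripper_force: 34.8
```

Emit:
{"api": "send_rows", "payload": {"series": [0,0,-0.025,0,0,0,0.8,0,0,-0.025,0,0,0,0.8,0,0,0,0,0,0,0.8]}}

```text
clock: 14.45
position: [0.578, -0.2355, 0.1318]
orientation: [180.0, -0.0, 35.0]
force: [-1.0, -1.6, 3.9]
gripper_width: 0.042
gripper_force: 34.8
```

Emit:
{"api": "send_rows", "payload": {"series": [0,0,-0.025,0,0,0,0.8,0,0,-0.025,0,0,0,0.8,0,0,-0.025,0,0,0,0.8,0,0,-0.025,0,0,0,0.8,0,0,0,0,0,0,0.8]}}

```text
clock: 15.08
position: [0.5781, -0.2355, 0.1318]
orientation: [179.9, -0.0, 53.0]
force: [-1.1, -3.1, 3.1]
gripper_width: 0.0417
gripper_force: 34.8
```

Emit:
{"api": "send_rows", "payload": {"series": [0,0,-0.025,0,0,0,0.8,0,0,-0.025,0,0,0,0.8,0,0,-0.025,0,0,0,0.8,0,0,-0.025,0,0,0,0.8,0,0,0,0,0,0,0.8]}}

```text
clock: 15.7
position: [0.5782, -0.2354, 0.1318]
orientation: [179.9, 0.0, 70.9]
force: [0.7, -2.7, 2.8]
gripper_width: 0.0417
gripper_force: 34.8
```

Emit:
{"api": "send_rows", "payload": {"series": [0,0,-0.02,0,0,0,0.8,0,0,0,0,0,0,0.8]}}

```text
clock: 15.95
position: [0.5781, -0.2353, 0.1317]
orientation: [180.0, 0.0, 74.5]
force: [0.4, -2.5, 4.5]
gripper_width: 0.0416
gripper_force: 34.8
```

Emit:
{"api": "send_rows", "payload": {"series": [0,0,-0.02,0,0,0,0.8,0,0,0,0,0,0,0.8]}}

```text
clock: 16.2
position: [0.5781, -0.2353, 0.1317]
orientation: [180.0, 0.0, 78.1]
force: [0.6, -3.9, 4.1]
gripper_width: 0.0414
gripper_force: 34.8
```

Emit:
{"api": "send_rows", "payload": {"series": [0,0,-0.02,0,0,0,0.8,0,0,0,0,0,0,0.8]}}

```text
clock: 16.45
position: [0.578, -0.2352, 0.1316]
orientation: [180.0, -0.0, 81.8]
force: [1.5, -1.6, 4.6]
gripper_width: 0.0416
gripper_force: 34.8
```

Emit:
{"api": "send_rows", "payload": {"series": [0,0,-0.02,0,0,0,0.8,0,0,0,0,0,0,0.8]}}

```text
clock: 16.7
position: [0.578, -0.2352, 0.1316]
orientation: [180.0, -0.0, 85.4]
force: [2.5, -1.3, 3.1]
gripper_width: 0.0417
gripper_force: 34.8
```

Emit:
{"api": "send_rows", "payload": {"series": [0,0,-0.015,0,0,0,0.8,0,0,0,0,0,0,0.8]}}

```text
clock: 16.95
position: [0.5781, -0.235, 0.1315]
orientation: [180.0, -0.0, 88.1]
force: [5.0, -0.6, 0.8]
gripper_width: 0.0418
gripper_force: 34.8
```

Emit:
{"api": "send_rows", "payload": {"series": [0,0,-0.015,0,0,0,0.8,0,0,0,0,0,0,0.8]}}

```text
clock: 17.2
position: [0.5781, -0.2348, 0.1314]
orientation: [180.0, -0.0, 90.7]
force: [6.6, 2.1, -0.1]
gripper_width: 0.0417
gripper_force: 34.8
```

```bash
python3 -c "
from bench import ctrl
s=ctrl.read_state();print(s['position'],s['orientation'],s['force'],s['ft_torque'])"
```

```text
[ 0.57813664 -0.23484275  0.13144259] [ 1.79957942e+02 -2.70986981e-02  9.07495066e+01] [ 6.63976618  2.05651131 -0.14922546] [ 0.15547264 -1.26358461 -0.01396843]
```

Emit:
{"api": "send_rows", "payload": {"series": [0,0,0,0.001,0.006,0.004,0.8,0,0,0,0,0,0,0.8]}}

```text
clock: 17.45
position: [0.5783, -0.2348, 0.1308]
orientation: [-180.0, -0.0, 90.8]
force: [3.4, 1.7, 2.2]
gripper_width: 0.0417
gripper_force: 34.9
```

```bash
python3 -c "
from bench import ctrl
s=ctrl.read_state();print(s['position'],s['orientation'],s['force'],s['ft_torque'])"
```

```text
[ 0.57830173 -0.23480405  0.13084675] [-1.79966890e+02 -2.80246924e-02  9.08305164e+01] [3.41460934 1.70811316 2.16841519] [ 0.21578463 -0.50876412 -0.02186708]
```

Emit:
{"api": "send_rows", "payload": {"series": [0,0,-0.015,0.001,0.003,0,0.8,0,0,0,0,0,0,0.8]}}

```text
clock: 17.7
position: [0.5784, -0.2348, 0.1306]
orientation: [-180.0, -0.0, 93.6]
force: [2.1, -0.2, -1.9]
gripper_width: 0.0417
gripper_force: 34.8
```

```bash
python3 -c "
from bench import ctrl
s=ctrl.read_state();print(s['position'],s['orientation'],s['force'],s['ft_torque'])"
```

```text
[ 0.57842691 -0.23476026  0.13056823] [-1.79952244e+02 -2.17007531e-02  9.35734281e+01] [ 2.07291722 -0.15411705 -1.85081345] [-0.08517301 -0.51913872  0.02702462]
```

Emit:
{"api": "send_rows", "payload": {"series": [0,0,0,0,0,0.01,0.8,0,0,0,0,0,0,0.8]}}

```text
clock: 17.95
position: [0.5787, -0.235, 0.1296]
orientation: [-180.0, -0.0, 93.6]
force: [1.6, -0.9, -1.9]
gripper_width: 0.042
gripper_force: 34.8
```

Emit:
{"api": "send_rows", "payload": {"series": [0,0,0,0,0,0.012,0.8,0,0,0,0,0,0,0.8]}}

```text
clock: 18.2
position: [0.5789, -0.235, 0.1283]
orientation: [180.0, 0.0, 93.6]
force: [3.2, -0.4, -1.9]
gripper_width: 0.042
gripper_force: 34.8
```

Dropping freely; continue.

Emit:
{"api": "send_rows", "payload": {"series": [0,0,0,0,0.002,0.012,0.8,0,0,0,0,0,0,0.8]}}

```text
clock: 18.45
position: [0.579, -0.2349, 0.1268]
orientation: [-180.0, -0.0, 93.6]
force: [1.7, -0.7, -1.3]
gripper_width: 0.0416
gripper_force: 34.8
```

Emit:
{"api": "send_rows", "payload": {"series": [0,0,0,0,0.001,0.012,0.8,0,0,0,0,0,0,0.8]}}

```text
clock: 18.7
position: [0.5787, -0.2347, 0.1251]
orientation: [-179.9, -0.0, 93.6]
force: [0.9, 0.9, -4.2]
gripper_width: 0.0418
gripper_force: 34.8
```

Emit:
{"api": "send_rows", "payload": {"series": [0,0,0,0,0,0.01,0.8,0,0,0,0,0,0,0.8]}}

```text
clock: 18.95
position: [0.5789, -0.235, 0.1247]
orientation: [-180.0, -0.0, 93.6]
force: [-4.6, 0.2, 7.4]
gripper_width: 0.0416
gripper_force: 34.9
```

Emit:
{"api": "send_rows", "payload": {"series": [0,0,0.02,0,-0.003,-0.002,0.8,0,0,0.02,0,0,0.001,0.8,0,0,0,0,0,0,0.8]}}

```text
clock: 19.32
position: [0.5788, -0.2349, 0.1244]
orientation: [-180.0, -0.0, 86.5]
force: [1.1, -1.0, -1.7]
gripper_width: 0.042
gripper_force: 34.8
```

```bash
python3 -c "
from bench import ctrl
s=ctrl.read_state();print(s['position'],s['orientation'],s['force'],s['ft_torque'])"
```

```text
[ 0.57878667 -0.23493258  0.12440166] [-1.79992818e+02 -2.07904206e-03  8.64510930e+01] [ 1.13042675 -1.03456416 -1.69640194] [-0.05039332 -0.03561113 -0.05167263]
```

Emit:
{"api": "send_rows", "payload": {"series": [0,0,0.0222,0,0,0.0025,0.8,0,0,0.0222,0,0,0.0025,0.8,0,0,0,0,0,0,0.8]}}

```text
clock: 19.7
position: [0.5788, -0.2349, 0.1238]
orientation: [-180.0, -0.0, 78.5]
force: [-0.0, -0.3, -2.2]
gripper_width: 0.0415
gripper_force: 34.8
```

Emit:
{"api": "send_rows", "payload": {"series": [0,0,0.0222,0,0,0.0025,0.8,0,0,0.0222,0,0,0.0025,0.8,0,0,0,0,0,0,0.8]}}

```text
clock: 20.08
position: [0.5787, -0.2349, 0.1232]
orientation: [-180.0, 0.0, 70.6]
force: [-0.5, 0.5, -1.7]
gripper_width: 0.0418
gripper_force: 34.8
```

```bash
python3 -c "
from bench import ctrl
s=ctrl.read_state();print(s['position'],s['orientation'],s['force'],s['ft_torque'])"
```

```text
[ 0.57873767 -0.23492652  0.12320876] [-1.79982746e+02  9.35846636e-04  7.05938002e+01] [-0.53298484  0.52226982 -1.65766083] [-1.30320494e-01  1.09350916e-01 -5.92247790e-05]
```

Emit:
{"api": "send_rows", "payload": {"series": [0,0,0.0222,0,0,0.0025,0.8,0,0,0.0222,0,0,0.0025,0.8,0,0,0.0222,0,0,0.0025,0.8,0,0,0,0,0,0,0.8]}}

```text
clock: 20.58
position: [0.5787, -0.2349, 0.1223]
orientation: [-180.0, 0.0, 58.6]
force: [-0.9, 0.2, -1.1]
gripper_width: 0.042
gripper_force: 34.8
```

Emit:
{"api": "send_rows", "payload": {"series": [0,0,0.0222,0,0,0.0025,0.8,0,0,0.0222,0,0,0.0025,0.8,0,0,0.0222,0,0,0.0025,0.8,0,0,0,0,0,0,0.8]}}

```text
clock: 21.08
position: [0.5787, -0.2349, 0.1214]
orientation: [-180.0, 0.0, 46.7]
force: [-2.0, 0.9, -1.5]
gripper_width: 0.0418
gripper_force: 34.8
```

Emit:
{"api": "send_rows", "payload": {"series": [0,0,0.0222,0,0,0.0025,0.8,0,0,0.0222,0,0,0.0025,0.8,0,0,0,0,0,0,0.8]}}

```text
clock: 21.45
position: [0.5787, -0.2348, 0.1208]
orientation: [-180.0, 0.0, 38.7]
force: [-2.1, 1.1, 0.2]
gripper_width: 0.0418
gripper_force: 34.8
```

```bash
python3 -c "
from bench import ctrl
s=ctrl.read_state();print(s['position'],s['orientation'],s['force'],s['ft_torque'])"
```

```text
[ 0.5787482  -0.23484753  0.12078791] [-1.79982015e+02  5.17286004e-03  3.86708999e+01] [-2.11146694  1.06295955  0.20666143] [ 0.14555505  0.34980196 -0.03916911]
```

Emit:
{"api": "send_rows", "payload": {"series": [0,0,0.0222,0,0,0.0025,0.8,0,0,0.0222,0,0,0.0025,0.8,0,0,0,0,0,0,0.8]}}

```text
clock: 21.82
position: [0.5788, -0.2349, 0.1202]
orientation: [-180.0, 0.0, 30.7]
force: [-1.5, 2.5, -0.4]
gripper_width: 0.0418
gripper_force: 34.8
```

```bash
python3 -c "
from bench import ctrl
s=ctrl.read_state();print(s['position'],s['orientation'],s['force'],s['ft_torque'])"
```

```text
[ 0.57876216 -0.23486679  0.12022129] [-1.79984965e+02  7.58938056e-03  3.06811563e+01] [-1.46874849  2.50861777 -0.38911613] [ 0.16878472  0.44961079 -0.04591797]
```

Emit:
{"api": "send_rows", "payload": {"series": [0,0,0.0222,0,0,0.002,0.8,0,0,0,0,0,0,0.8]}}

```text
clock: 22.08
position: [0.5787, -0.2348, 0.12]
orientation: [-180.0, 0.0, 26.7]
force: [-2.9, 3.7, 3.2]
gripper_width: 0.042
gripper_force: 34.8
```

```bash
python3 -c "
from bench import ctrl
s=ctrl.read_state();print(s['position'],s['orientation'],s['force'],s['ft_torque'])"
```

```text
[ 0.57870819 -0.23479556  0.12002708] [-1.79980280e+02  1.70499081e-02  2.66978942e+01] [-2.86913877  3.69660335  3.21268856] [0.27029799 0.71716611 0.15009194]
```

Emit:
{"api": "send_rows", "payload": {"series": [0,0,0.0222,0,0,0.002,0.8,0,0,0,0,0,0,0.8]}}

```text
clock: 22.32
position: [0.5786, -0.2347, 0.1198]
orientation: [-180.0, 0.0, 22.7]
force: [-4.7, 4.1, 4.1]
gripper_width: 0.0417
gripper_force: 34.8
```

```bash
python3 -c "
from bench import ctrl
s=ctrl.read_state();print(s['position'],s['orientation'],s['force'],s['ft_torque'])"
```

```text
[ 0.57857207 -0.23473315  0.11981096] [-1.79971276e+02  3.54298055e-02  2.27031112e+01] [-4.66808168  4.14730661  4.11909421] [0.26970875 0.91791456 0.26976327]
```

Emit:
{"api": "send_rows", "payload": {"series": [0,0,0.0222,-0.0025,-0.004,0.002,0.8,0,0,0,0,0,0,0.8]}}

```text
clock: 22.58
position: [0.5782, -0.2346, 0.1196]
orientation: [180.0, 0.0, 18.7]
force: [-4.5, 4.0, 3.3]
gripper_width: 0.0415
gripper_force: 34.8
```

```bash
python3 -c "
from bench import ctrl
s=ctrl.read_state();print(s['position'],s['orientation'],s['force'],s['ft_torque'])"
```

```text
[ 0.57822048 -0.23456344  0.11961447] [1.79999143e+02 2.33178878e-02 1.87160856e+01] [-4.4809302   3.96061107  3.27923007] [-0.0303684   0.83063474  0.31412882]
```

Emit:
{"api": "send_rows", "payload": {"series": [0,0,0.018,0,0,0.001,0.8,0,0,0,0,0,0,0.8]}}

```text
clock: 22.82
position: [0.5779, -0.2345, 0.1194]
orientation: [-180.0, 0.1, 15.5]
force: [-6.2, 3.8, 3.6]
gripper_width: 0.0418
gripper_force: 34.9
```

```bash
python3 -c "
from bench import ctrl
s=ctrl.read_state();print(s['position'],s['orientation'],s['force'],s['ft_torque'])"
```

```text
[ 0.57794932 -0.23445245  0.11937691] [-1.79979541e+02  6.12635474e-02  1.55004108e+01] [-6.22003389  3.83645909  3.6175548 ] [0.04011942 1.06709874 0.43902438]
```

Emit:
{"api": "send_rows", "payload": {"series": [0,0,0.018,-0.004,-0.0035,0.001,0.8,0,0,0,0,0,0,0.8]}}

```text
clock: 23.08
position: [0.5776, -0.2343, 0.1192]
orientation: [180.0, 0.0, 12.3]
force: [-4.7, 2.6, 1.0]
gripper_width: 0.0418
gripper_force: 34.9
```

```bash
python3 -c "
from bench import ctrl
s=ctrl.read_state();print(s['position'],s['orientation'],s['force'],s['ft_torque'])"
```

```text
[ 0.57764192 -0.23430439  0.11924495] [1.79993121e+02 2.50932038e-02 1.22519987e+01] [-4.72316447  2.63455775  0.95814236] [-0.32007089  0.72980243  0.43908188]
```

Emit:
{"api": "send_rows", "payload": {"series": [0,0,0.018,0,0,0.001,0.8,0,0,0,0,0,0,0.8]}}

```text
clock: 23.32
position: [0.5772, -0.2342, 0.119]
orientation: [-180.0, 0.1, 9.0]
force: [-6.5, 4.2, 3.9]
gripper_width: 0.0418
gripper_force: 35.0
```

```bash
python3 - <<'E'
from h import *
s=ctrl.read_state();print(s['position'],s['orientation'],s['force'],s['ft_torque'])
im,d=grab("scene");u,v=362,245
cv2.imwrite("pics/c2.png",cv2.resize(im[v-40:v+35,u-45:u+45,::-1],(720,600),interpolation=cv2.INTER_CUBIC))
E
```

```text
[ 0.57723693 -0.23419296  0.11901668] [-1.79977016e+02  7.85678803e-02  9.00966815e+00] [-6.46864258  4.21531338  3.871828  ] [-0.07146901  1.21267902  0.45934859]
```

View pics/c2.png

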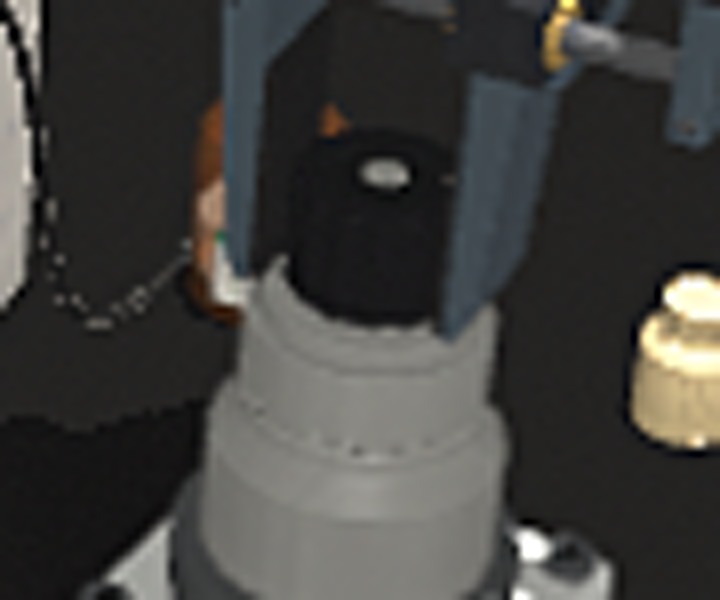

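The flange looks seated on the rim and torque has levelled off at about 0.45 N·m. I'll release, check, and re-grip if needed.

Emit:
{"api": "send_rows", "payload": {"series": [0,0,0,0,0,0,0.3,0,0,0,0,0,0,0.3,0,0,0,0,0,-0.2,0.2,0,0,0,0,0,-0.3,0.2,0,0,0,0,0,-0.3,0.2,0,0,0,0,0,0,0.2]}}

```text
clock: 24.12
position: [0.5795, -0.2351, 0.2182]
orientation: [179.8, -0.3, 8.8]
force: [0.2, -1.0, 0.5]
gripper_width: 0.073
gripper_force: 0.0
```

```bash
python3 - <<'E'
from h import *
s=ctrl.read_state();print(s['position'],s['orientation'],s['force'],s['ft_torque'])
im,d=grab("scene");np.savez("scene3.npz",im=im,d=d);u,v=362,240
cv2.imwrite("pics/c3.png",cv2.resize(im[v-35:v+25,u-40:u+40,::-1],(800,600),interpolation=cv2.INTER_CUBIC))
t=np.linspace(0,2*np.pi,361)
for z,r in((.131,.021),(.101,.021),(.101,.027),(.095,.027),(.095,.029)):
    q=proj("scene",np.c_[.5775+r*np.cos(t),-.2355+r*np.sin(t),0*t+z]);print(z,r,((q.min(0)-[322,205])*10).round(),((q.max(0)-[322,205])*10).round())
C=cloud("scene",d);k=(np.hypot(C[...,0]-.5775,C[...,1]+.2355)<.035)&(C[...,2]>.09)
print(np.histogram(C[k][:,2],bins=np.arange(.09,.142,.003))[0],np.sort(C[k][:,2])[-40:].mean())
E
```

```text
[ 0.57952002 -0.23511717  0.21823067] [179.83520338  -0.2627115    8.83862906] [ 0.15401257 -1.04704538  0.47638293] [-0.04076846  0.18208787 -0.07614269]
0.131 0.021 [309. 164.] [542. 289.]
0.101 0.021 [296. 300.] [525. 428.]
0.101 0.027 [263. 283.] [558. 447.]
0.095 0.027 [261. 309.] [555. 475.]
0.095 0.029 [250. 304.] [566. 481.]
[ 40  75  52 109  55  31  35  28  28  39  28  36  43 178  52   0   0] 0.44609553276732744
```

View pics/c3.png

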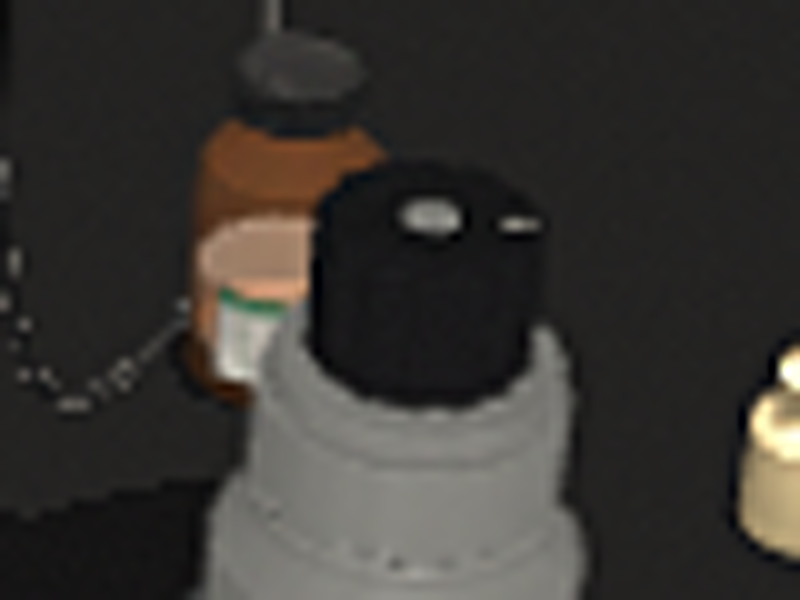

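The plug stands on the vessel with its flange at about rim level, and the knob line is at crop (520,222). I'll settle and compare the knob-top height with the rim.

Emit:
{"api": "send_rows", "payload": {"series": [0,0,0,0,0,0,0.3,0,0,0,0,0,0,0.3]}}

```text
clock: 24.42
position: [0.5774, -0.2342, 0.214]
orientation: [-179.9, 0.1, 8.8]
force: [-0.2, -0.4, -1.0]
gripper_width: 0.0637
gripper_force: 0.0
```

```bash
python3 - <<'E'
from h import *
s=ctrl.read_state();print(s['position'],s['orientation'])
S=np.load("scene3.npz");d=S["d"];C=cloud("scene",d);im=S["im"].astype(int)
k=(np.hypot(C[...,0]-.5775,C[...,1]+.2355)<.03)&(abs(C[...,2]-.13)<.01)
v,u=np.nonzero(k); m=(v>222)&(v<231)&(u>356)&(u<374);print("knob top z",np.median(C[v[m],u[m],2]),m.sum())
S0=np.load("scene0.npz");C0=cloud("scene",S0["d"])
# same measure in tray: knob top known .064
k0=(np.hypot(C0[...,0]-.531,C0[...,1]-.254)<.015)&(C0[...,2]>.055);print("tray knob top",np.median(C0[k0][:,2]),k0.sum())
P=C0[...,:2]-[.5775,-.2355];r=np.hypot(P[...,0],P[...,1]);k=(r>.022)&(r<.0275)&(C0[...,2]>.088);print("rim z",np.median(C0[k][:,2]),k.sum())
k=(np.hypot(C[...,0]-.5775,C[...,1]+.2355)<.015)&(C[...,2]>.12);print("knob now",np.median(C[k][:,2]),k.sum())
for c in (360,363,366): print(c,im[240:258,c].mean(1).astype(int).tolist())
E
```

```text
[ 0.57735355 -0.23417876  0.21401057] [-1.79948220e+02  7.88124952e-02  8.79027947e+00]
knob top z 0.13134631408068909 133
tray knob top 0.06408198403919507 60
rim z 0.09456131701046927 232
knob now 0.13213876955173282 177
360 [24, 26, 24, 23, 25, 73, 126, 119, 133, 131, 128, 117, 137, 133, 134, 133, 133, 133]
363 [26, 26, 26, 24, 20, 33, 102, 122, 126, 134, 129, 118, 133, 134, 133, 132, 133, 132]
366 [26, 25, 26, 24, 19, 42, 121, 119, 124, 132, 129, 119, 133, 133, 132, 132, 131, 131]
```

Emit:
{"api": "send_rows", "payload": {"series": [0,0,0,0.0043,0.005,0.2,0.3,0,0,0,0,0,0.25,0.3,0,0,0,0,0,0.2,0.3,0,0,0,0,0,0.12,0.3,0,0,0,0,0,0,0.3,0,0,0,0,0,0,0.5,0,0,0,0,0,0,0.8,0,0,0,0,0,0,0.8,0,0,0,0,0,0,0.8,0,0,0,0,0,0,0.8], "newtons": 50}}

```text
clock: 25.68
position: [0.5786, -0.234, 0.1236]
orientation: [-179.9, -0.0, 8.8]
force: [-0.8, 9.5, 7.6]
gripper_width: 0.0414
gripper_force: 50.0
```

Emit:
{"api": "send_rows", "payload": {"series": [0,0,0.015,0,0,0.001,0.8,0,0,0,0,0,0,0.8]}}

```text
clock: 25.92
position: [0.5785, -0.2341, 0.1235]
orientation: [-180.0, 0.0, 6.1]
force: [-3.1, 8.8, 8.9]
gripper_width: 0.0413
gripper_force: 50.0
```

```bash
python3 -c "
from bench import ctrl
s=ctrl.read_state();print(s['position'],s['orientation'],s['force'],s['ft_torque'])"
```

```text
[ 0.57846647 -0.2340783   0.12353969] [-1.79951046e+02  9.59595909e-03  6.10772468e+00] [-3.07731926  8.79961671  8.9271023 ] [1.79716572 0.72350163 0.82104134]
```

Emit:
{"api": "send_rows", "payload": {"series": [0,0,0,-0.003,-0.01,-0.008,0.8,0,0,0,0,0,0,0.8]}}

```text
clock: 26.18
position: [0.5783, -0.2339, 0.1236]
orientation: [179.9, -0.1, 6.1]
force: [5.8, -2.2, -8.5]
gripper_width: 0.0414
gripper_force: 50.0
```

```bash
python3 -c "
from bench import ctrl
s=ctrl.read_state();print(s['position'],s['orientation'],s['force'],s['ft_torque'])"
```

```text
[ 0.57828788 -0.23392248  0.12361306] [ 1.79944083e+02 -6.32239928e-02  6.11658447e+00] [ 5.77932001 -2.16820982 -8.51586258] [-0.25752918 -0.7584188   0.56466233]
```

Emit:
{"api": "send_rows", "payload": {"series": [0,0,0.015,0,0,0,0.8,0,0,0,0,0,0,0.8]}}

```text
clock: 26.42
position: [0.5781, -0.2338, 0.1236]
orientation: [180.0, -0.0, 3.4]
force: [3.2, -0.7, -6.8]
gripper_width: 0.0416
gripper_force: 50.0
```

```bash
python3 -c "
from bench import ctrl
s=ctrl.read_state();print(s['position'],s['orientation'],s['force'],s['ft_torque'])"
```

```text
[ 0.57805561 -0.23379611  0.12360172] [ 1.79969706e+02 -2.11120012e-02  3.44429316e+00] [ 3.16035903 -0.68418275 -6.78499408] [-0.1176303  -0.39760621  0.80685701]
```

Emit:
{"api": "send_rows", "payload": {"series": [0,0,0.02,-0.002,0,0.008,0.8,0,0,0.015,0,0,0,0.8,0,0,0,0,0,0,0.8], "newtons": 55}}

```text
clock: 26.8
position: [0.5778, -0.2338, 0.1235]
orientation: [180.0, 0.0, -2.8]
force: [-2.6, 3.5, 8.3]
gripper_width: 0.0418
gripper_force: 55.0
```

```bash
python3 - <<'E'
from h import *
s=ctrl.read_state();print(s['position'],s['orientation'],s['force'],s['ft_torque'])
im,d=grab("scene");np.savez("scene4.npz",im=im,d=d)
S=np.load("scene3.npz")
for n,f,w in(("before",S["im"],0),("after",im,0)):
    g=f.astype(int).mean(2); r=g[221:235,370:380]; w=np.clip(r-60,0,None); v,u=np.mgrid[221:235,370:380]
    print(n,(w*u).sum()/w.sum(),(w*v).sum()/w.sum(),w.sum())
    r=g[221:233,358:370]; w=np.clip(r-60,0,None); v,u=np.mgrid[221:233,358:370]
    print("  disc",(w*u).sum()/w.sum(),(w*v).sum()/w.sum(),w.sum())
E
```

```text
[ 0.57781196 -0.23375854  0.12354755] [ 1.79970736e+02  3.37484821e-03 -2.79465869e+00] [-2.64841322  3.53512581  8.32782421] [0.40964934 0.7335401  1.42117676]
before 373.2925045703839 226.99999999999997 182.33333333333331
  disc 364.7704341024638 226.18576456785297 852.3333333333334
after 374.93960873263404 227.60504678196767 1175.6666666666665
  disc 364.6242845461979 226.39452166802945 815.3333333333333
```

Torque now climbs steeply to 1.4 N·m with no further sinking, so the plug is tight and home. Let go and retreat.

Emit:
{"api": "send_rows", "payload": {"series": [0,0,0,0,0,0,0.4,0,0,0,0,0,0,0.3,0,0,0,0,0,0,0.2,0,0,0,0,0,-0.2,0.1,0,0,0,0,0,-0.3,0,0,0,0,0,0,-0.3,0,0,0,0,0,0,-0.3,0,0,0,0,0,0,0,0,0,0,0,0,0,0,0]}}

```text
clock: 27.98
position: [0.5773, -0.2336, 0.2539]
orientation: [-180.0, 0.0, -2.9]
force: [-0.4, 0.1, -0.4]
gripper_width: 0.0911
gripper_force: 0.0
```

```bash
python3 - <<'E'
from h import *
s=ctrl.read_state();print(s['clock'],s['position'],s['force'])
im,d=grab("scene");u,v=362,240
S=np.load("scene3.npz")
cv2.imwrite("pics/c5.png",np.hstack([cv2.resize(f[v-30:v+30,u-20:u+20,::-1],(400,600),interpolation=cv2.INTER_CUBIC) for f in(S["im"],im)]))
for dd in(S["d"],d):
    C=cloud("scene",dd);k=(np.hypot(C[...,0]-.5778,C[...,1]+.2345)<.014)&(abs(C[...,2]-.13)<.01);P=C[k]
    A=np.c_[P[:,:2]-P[:,:2].mean(0),np.ones(len(P))];c=np.linalg.lstsq(A,P[:,2],rcond=None)[0]
    print("knob top z",np.median(P[:,2]),"slopes",c[:2],len(P))
print([im[240:258,c].mean(1).astype(int).tolist() for c in(360,363,366)])
E
```

```text
27.975 [ 0.57733675 -0.23356828  0.25391645] [-0.36313713  0.09325469 -0.37418706]
knob top z 0.13121900914653079 slopes [-0.00492024 -0.0017223 ] 91
knob top z 0.13114858771616525 slopes [-0.01425518  0.01855035] 96
[[24, 24, 24, 22, 19, 49, 120, 120, 129, 130, 128, 116, 137, 134, 133, 133, 134, 133], [25, 25, 26, 25, 19, 36, 104, 122, 116, 134, 132, 121, 134, 133, 133, 133, 132, 132], [26, 25, 25, 25, 21, 25, 76, 121, 117, 136, 130, 121, 132, 134, 133, 131, 132, 131]]
```

View pics/c5.png

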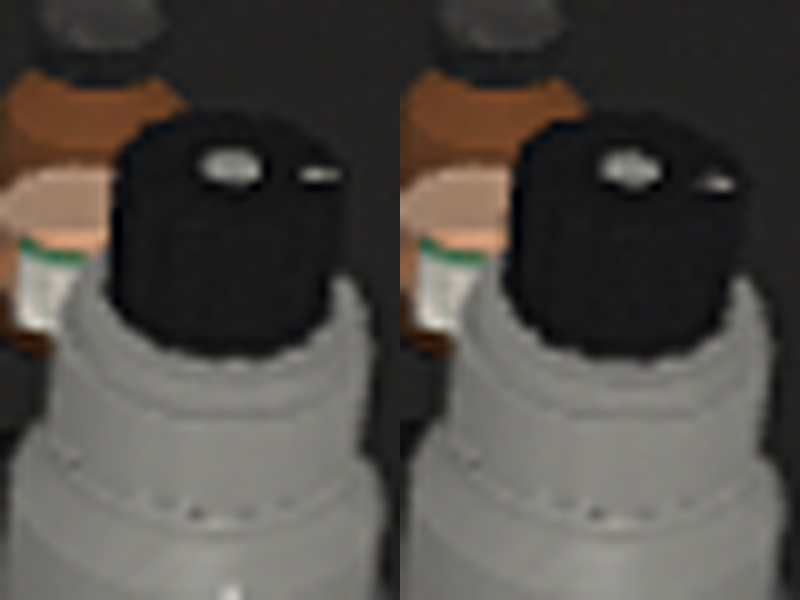

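The knob line turned about 10° more while the height stayed put under both +8 N and −8 N. With no axial play left, the flange is clamped on the rim, upright, and the gripper is clear.

```bash
python3 -c "
from bench import ctrl
print(ctrl.hand_in())"
```

```text
the job is handed in; nothing more can be done
None
```

The plug is screwed in and clamped on the vessel's rim, the gripper has let go and is clear, and the job was handed in at about 28 s. Seating is judged from rising turning torque (1.4 N·m), no movement under ±8 N along the axis, and a knob-top height within about 1 mm of home. The bottle, jar and weight were not touched.

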